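# Seat the T-key and wind up a recoil spring

## Task

Wind up the recoil spring of the round spring unit on the bench: first press its T-key straight down until it clicks home on its square drive, then turn the key clockwise (seen from above), pushing its crossbar round a part-turn at a time, until it comes firmly against the end stop and will go no further. Do not force the key past that, let the ratchet hold it, and leave the snips, the screwdriver and the tape measure where they lie.

Things in the scene. Friction and masses are not known exactly. Their poses are not given: they have to be found in the camera images.
- spring_unit: Spring unit, fixed to the bench: round grey drum (radius 86 mm, flat top at 64 mm) on a dark flange (radius 105 mm). Origin: centre of its underside, on the key's upright axis; z up. On the drum top lie a ratchet wheel (radius 45 mm, top at 77 mm) and on the +x side its pawl (top at 80 mm): let both alone.
- handle_mid (a point): Middle of the level crossbar (12 mm bar, top at 155 mm) of the carrying handle, which closes off the unit's +x side: 40 mm from the axis, along the unit's y, posts at y = +-93 mm. The key's bar passes below it, a pushing finger cannot: push on the open -x side, then lift out and set down behind an arm of the bar again.
- winder: Square arbor with ratchet wheel, which carries the key; origin as spring_unit. Turned clockwise (from above) it winds the spring: 0.15 to 0.45 N m, rising as it winds. The pawl clicks each 10 degrees and stops it from running back, so a key let go springs back by 10 degrees at most.
- key (a joint): How far the T-key is pushed down on its square drive (m): 0 = up as found (up to 0.004 is still up), 0.014 = hard down; clicked home it rests at about 0.011. A sprung ball resists with about 10 to 15 N and snaps through at about 0.008; short of that the key pops up again.
- key_top (a point): Centre of the flat top of the key's round hub (22 mm across), on the axis; 146 mm above the bench with the key up, about 135 mm when clicked home. Press here.
- bar_end_1 (a point): Centre of the ball (19 mm) at one end of the key's level steel crossbar, 67 mm from the axis, 16 mm below key_top. The bar is 16 mm thick and 153 mm long overall; with the key home it clears the drum top by 44 mm. Either arm of the bar may be pushed from its side.
- bar_end_2 (a point): Centre of the ball at the other end of the crossbar.
- end_stop: End stop inside the drum, unseen, on the axis; its pose does not tell where the key meets it: that varies, about 3.2 to 5.6 rad of turn from the start. From there a buffer spring gives 0.42 rad, adding up to 0.42 N m, then it is hard (0.8 to 0.9 N m in all). Pushed to the hard end and let back onto the ratchet, the buffer stays pressed.
- screwdriver: Bystander: screwdriver, 240 mm long, black handle, lying on the bench. Leave alone.
- snips: Bystander: pair of snips, 250 mm, lying on the bench. Leave alone.
- tape_measure: Bystander: tape measure, 73 x 73 x 34 mm. Leave alone.

How it is judged:
On the way, in this order (a step that is already met when the one before it is completed fails the run):
1. the key is pressed home on its square drive past the click (value of joint key above 0.0095 m), for 0.2 s.
2. the key is wound against the end stop (contact force between end_stop and winder above 1 N), for 0.2 s.
At the end, for the whole second after the job is handed in: The key is clicked home (more than 9.5 mm down) and at rest, and the ratchet holds it wound against the end stop (the stop's buffer is still pressed with more than 1 N) (value of joint key above 0.0095 m and contact force between end_stop and winder above 1 N and angular speed of winder below 0.05 rad/s); the robot touches nothing.
It fails at once if the key is forced: pushed with more than 80 N (contact force between any of the fingers, the arm and winder above 80 N).
It fails at once if a bystander is moved by more than 30 mm (distance of any of screwdriver, snips, tape_measure from where it was at the start of the episode above 0.03 m).
It also fails if it takes over 61 s, if anything falls off the work surface, if the arm or the gripper's body presses on something with over 40 N, if the wrist force passes 120 N, or if a joint passes its speed limit or range.

## Robot

A 6-joint arm with a two-finger parallel gripper is mounted at the origin on a cart in front of the work surface, level with it; the furniture and walls round the work are solid. World frame = base frame: x ahead of the robot, y to its left, z up, the work surface at z = 0. Lengths are in m, angles in rad, forces in N, time in s.
With the tool pointing down it reaches from about 0.225 to 0.875 m from the base axis. Payload 3.4 kg.
Tool frame: the origin (TCP) lies on the centre line of the jaws, within the pads' length; the fingertips stand 11 mm ahead of it and the grasp point (between the pads) lies 8 mm behind it; z points along the fingers, y is the line along which they close (so a half turn about z gives the same grasp; the last joint's range is limited). The gripper opens to 85 mm and grips with 20 to 120 N. Pads are 22 mm wide; open, the fingers measure 114 mm over their backs; the gripper's body (76 mm by 85 mm) begins 54 mm behind the grasp point. The pads swing forward as they close: fully open they stand 13 mm farther back than shut.
Start: joints at [-1.415, 0.276, 1.505, -0, 1.361, -0.121], TCP at [0.157, -0.553, 0.242] pointing down, gripper open.
Joint ranges: [-2.89, 2.89], [-0.75, 2.08], [0.22, 2.7], [-1.18, 4.32], [0.11, 2.71], [-2.7, 2.7]. Speed limits (rad/s): [2.57, 2.57, 3.14, 3.14, 3.14, 3.14].

## Interface

Orientations are given as a unit quaternion [w, x, y, z].
In Python, from rig import manip, eyes, job gives the robot as it stands.
- The arm moves only by the tool drive_tool, never from a script. Its argument "rows" is a list of rows, each a list of 3 entries, a list of its own where there are three numbers: the turn, a rotation vector about the world's x, y, z in rad, then the shift along the world's x, y, z in cm, then the finger opening in cm, from 0 to 8.54. A call has 1 to 8 rows; each row shifts and turns the commanded pose from where the row before left it; what a row does not reach is not made up. A row lasts 1/8 s, in which the tool goes at most 62.5 mm and 10.7 degrees, less where a joint would pass 70% of its speed; a pose out of reach is approached as far as the arm can. A call is refused whole if a number of a shift passes 6.25 or a number of a turn 0.188, either way. A call with a gripper value outside its range is refused whole. The fingers move at their own pace and stop on an object; "force" is the grip in N (left out, the last holds). Time passes only in rows, so rows that do not move let the fingers close. It gives the time, the measured TCP pose, the force, the opening and the grip force at its end, in the units of the state.
- manip.get_state(): the state, without advancing time (a new reading comes with each control period).
- eyes.get_image(name): name is "side" or "top"; returns the picture (400x640x3 uint8, red, green, blue); there is no depth.
- eyes.get_calibration(name): a dict with "camera_matrix" (3x3 intrinsics, pixels), "k1" (the pictures are not rectified: a ray, as slopes to the right and down, at radius r is drawn at 1 + k1 r^2 times it, then the intrinsics apply), "view" (4x4, takes a point from world to camera coordinates). Camera axes: x right, y up, looking along -z (the intrinsics and any distortion apply to the point x, -y, -z); pixel columns grow to the right and rows downward; lengths in m; the calibration is good to about 2 mm. A picture is of the moment at which its call begins. get_calibration takes no time and is no camera call.
- job.sign_off(): hands the job in; it is judged then, once.
The state is a dict: "clock": time; "qpos": joint angles; "qd": joint speeds; "effort": joint torques, N m; "position": TCP position; "ee_rot": TCP orientation; "contact_force": force on the tool from outside, world axes, zero at the start; "moment": the same for the moment, N m; "width": finger opening in m; "gripper_force": force on a finger pad.
Only numpy, scipy, OpenCV 4.12 (cv2) and the standard library are available. Lean on these libraries where they do the work, as an engineer would, in place of code of your own. Each camera call takes 0.05 s, during which the arm holds its last target. There are 200 camera calls.

## Working session

There is one attempt and no reset: what is moved stays moved. The work goes in short steps, Python scripts to look and compute and a tool call to move; the robot and the scene stay as the last step left them, time stands still between calls to the robot, and variables do not carry over. Pictures are saved under pics/ and viewed, at most 10 in all, crops included, and the job is handed in when it is done.

Besides the shell and the picture viewer there is one more tool, called as name(argument=value, ...), one argument or row to a line, values as JSON. drive_tool: Moves the arm, as the interface text tells. Its arguments: {"type":"object","properties":{"rows":{"type":"array"},"force":{"type":"number"}},"required":["rows"]}

```bash
mkdir -p pics; python3 - <<'E'
from rig import manip, eyes, job
import cv2,numpy as np
for n in("top","side"):
    im=eyes.get_image(n); cv2.imwrite(f"pics/{n}0.png",im[:,:,::-1]); c=eyes.get_calibration(n); print(n,c["camera_matrix"],c["k1"],np.round(c["view"],3))
s=manip.get_state();print(s)
E
```

```text
top [[394.66778537   0.         319.85144626]
 [  0.         394.66778537 206.9639082 ]
 [  0.           0.           1.        ]] -0.055241268660859946 [[ 0.009 -1.     0.014 -0.02 ]
 [ 0.996  0.01   0.084 -0.483]
 [-0.084  0.014  0.996 -1.125]
 [ 0.     0.     0.     1.   ]]
side [[446.23867067   0.         314.37869103]
 [  0.         446.23867067 200.68415705]
 [  0.           0.           1.        ]] -0.03894234862537337 [[-0.993 -0.115  0.014  0.465]
 [ 0.063 -0.434  0.899 -0.138]
 [-0.097  0.894  0.438 -1.352]
 [ 0.     0.     0.     1.   ]]
{'clock': 0.1, 'qpos': array([-1.41498175e+00,  2.76583527e-01,  1.50600678e+00, -3.52336270e-06,
        1.36067847e+00, -1.20989478e-01]), 'qd': array([-0.00021585, -0.00186933, -0.00229601,  0.00077427,  0.00016774,
        0.00128566]), 'effort': array([ 1.15708594e-03, -4.17699373e+01, -2.46405691e+01, -2.12042655e-04,
        5.83209810e-03,  1.71048605e-06]), 'position': array([ 0.15706832, -0.55267458,  0.24149656]), 'ee_rot': array([-8.37903302e-04,  9.90437319e-01,  1.37960915e-01, -1.63143953e-05]), 'contact_force': array([-0.61539345,  0.13947024,  0.03365631]), 'moment': array([ 0.00477026, -0.03482915, -0.03109517]), 'gripper_force': 0.0, 'width': 0.08528277573958101}
```

View pics/top0.png

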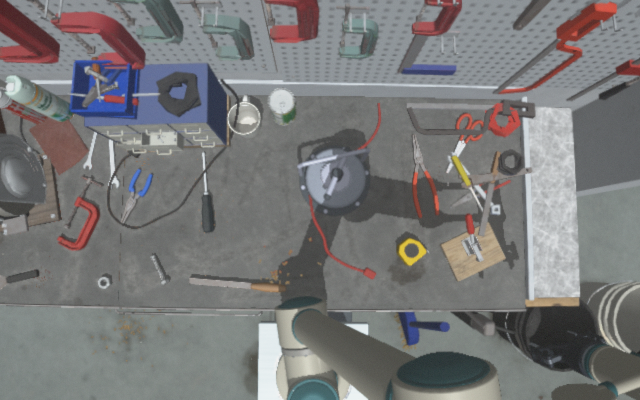

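View pics/side0.png

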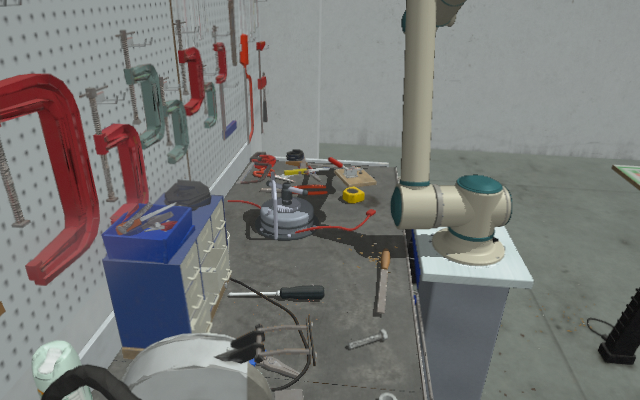

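The top view shows the spring unit's drum at about (335,180), with the handle bar on the far side from (303,163) to (368,150). The key is near (335,178). The tape measure is at (411,250) and the snips at (425,180). I'll zoom in on the unit.

```bash
cat > h.py <<'E'
import numpy as np,cv2
from rig import manip,eyes,job
def ray(n,u,v):
    c=eyes.get_calibration(n);K=np.array(c["camera_matrix"]);V=np.array(c["view"])
    d=cv2.undistortPoints(np.array([[[u,v]]],float),K,np.array([c["k1"],0,0,0.]))[0,0]
    R=V[:3,:3];return -R.T@V[:3,3], R.T@np.array([d[0],-d[1],-1])
def onz(n,u,v,z):
    o,d=ray(n,u,v);return o+d*(z-o[2])/d[2]
def proj(n,p):
    c=eyes.get_calibration(n);K=np.array(c["camera_matrix"]);V=np.array(c["view"])
    q=V[:3,:3]@np.array(p)+V[:3,3];s=np.array([q[0],-q[1]])/-q[2];s*=1+c["k1"]*(s@s)
    return K[:2,:2]@s+K[:2,2]
def crop(n,f,x,y,w,h,k=8,im=None):
    im=eyes.get_image(n) if im is None else im
    cv2.imwrite(f,cv2.resize(im[y:y+h,x:x+w,::-1],None,fx=k,fy=k,interpolation=cv2.INTER_CUBIC))
E
python3 - <<'E'
from h import *
im=cv2.imread("pics/top0.png")[:,:,::-1]; crop("top","pics/c1.png",290,130,95,90,6,im)
im=cv2.imread("pics/side0.png")[:,:,::-1]; crop("side","pics/c2.png",245,165,85,85,6,im)
E
```

```text
(no output)
```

View pics/c1.png

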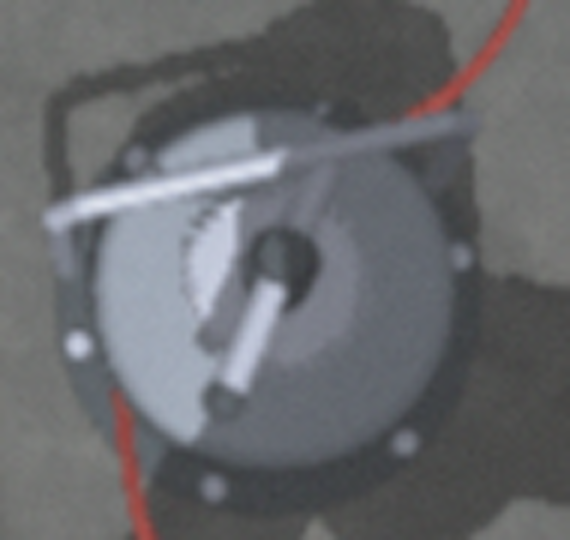

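View pics/c2.png

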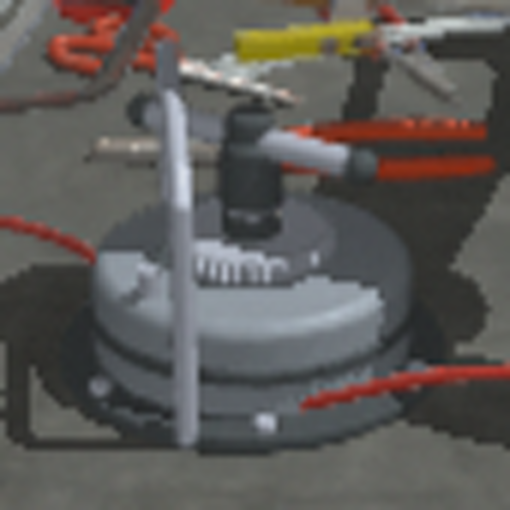

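The crops show the hub top at top-view pixel (335.8,171.7) and side-view pixel (287,184). The near ball is at (327.5,197) in the top view and (305,192) in the side view. The handle bar runs from (298,166) to (369,150).

```bash
python3 - <<'E'
from h import *
k=onz("top",335.6,171.6,.146);print("key",k, onz("side",287,183.5,.146))
e=onz("top",327.5,197,.130);print("end",e,onz("side",305,192,.13),e-k,np.hypot(*(e-k)[:2]))
a=onz("top",298,166.3,.155);b=onz("top",369.2,150.3,.155);m=(a+b)/2;print("handle",a,b,m,np.linalg.norm(b-a))
u=np.array([-(b-a)[1],(b-a)[0]])/np.linalg.norm(b-a); u=-u if u[0]<0 else u
print("ux",u,"axis from handle",m[:2]-.04*u, "yaw",np.degrees(np.arctan2(u[1],u[0])))
# drum centre via flange bolts / flange: drum-top ellipse extents
print("drum top L/R", onz("top",290+97/6,130+285/6,.064),onz("top",290+452/6,130+285/6,.064))
E
```

```text
key [ 0.5658029  -0.05363603  0.146     ] [ 0.56260435 -0.05702422  0.146     ]
end [ 0.50077666 -0.03353564  0.13      ] [ 0.50310013 -0.03682709  0.13      ] [-0.06502624  0.02010039 -0.016     ] 0.06806201554198214
handle [0.5769616  0.04406115 0.155     ] [ 0.6213919  -0.14035458  0.155     ] [ 0.59917675 -0.04814672  0.155     ] 0.18969241301021134
ux [0.97218294 0.23422284] axis from handle [ 0.56028943 -0.05751563] yaw 13.54581629906966
drum top L/R [0.56246881 0.02462105 0.064     ] [ 0.56440829 -0.14192528  0.064     ]
```

drive_tool(
  rows=[
    [[0,0,0.083],[3.38,4.14,0],0],
    [[0,0,0.083],[3.38,4.14,0],0],
    [[0,0,0.083],[3.38,4.14,0],0],
    [[0,0,0.083],[3.38,4.14,0],0],
    [[0,0,0.083],[3.38,4.14,0],0],
    [[0,0,0.083],[3.38,4.14,0],0],
    [[0,0,0.083],[3.38,4.14,0],0],
    [[0,0,0.083],[3.38,4.14,0],0],
  ],
  force=60,
)

```text
clock: 1.1
position: [0.4283, -0.2204, 0.2421]
ee_rot: [-0.0, 0.891, 0.454, -0.0]
contact_force: [0.0, -0.2, -0.9]
width: -0.0003
gripper_force: 0.0
```

drive_tool(
  rows=[
    [[0,0,0.083],[3.38,4.14,0],0],
    [[0,0,0.083],[3.38,4.14,0],0],
    [[0,0,0.083],[3.4,4.14,0],0],
    [[0,0,0.083],[3.4,4.14,0],0],
    [[0,0,0],[0,0,-2.5],0],
    [[0,0,0],[0,0,-2.5],0],
    [[0,0,0],[0,0,-2],0],
    [[0,0,0],[0,0,0],0],
  ],
)

```text
clock: 2.1
position: [0.5617, -0.0559, 0.1704]
ee_rot: [-0.002, 0.804, 0.594, -0.002]
contact_force: [-0.3, 0.0, -0.4]
width: 0.0001
gripper_force: 0.0
```

```bash
python3 - <<'E'
from h import *
it=eyes.get_image("top");i2=eyes.get_image("side")
A=cv2.resize(it[120:230,280:390],(600,600),interpolation=2)
B=cv2.resize(i2[130:240,235:345],(600,600),interpolation=2)
cv2.imwrite("pics/d.png",cv2.resize(np.hstack([A,B])[:,:,::-1],(800,400)))
p=manip.get_state();print(p["clock"],p["position"],p["ee_rot"],p["contact_force"],p["width"])
P=p["position"];print(proj("side",P+[0,0,-.011]),proj("top",P),proj("side",[P[0],P[1],.146]))
E
```

```text
2.2 [ 0.56334607 -0.05641702  0.17259672] [8.95112733e-05 8.04257696e-01 5.94280695e-01 7.66411714e-05] [ 0.37466946  1.13519866 -0.15257564] -0.0002152837982481928
[286.66718024 178.96753654] [337.25772191 170.75885673] [286.73250394 183.56374192]
```

View pics/d.png

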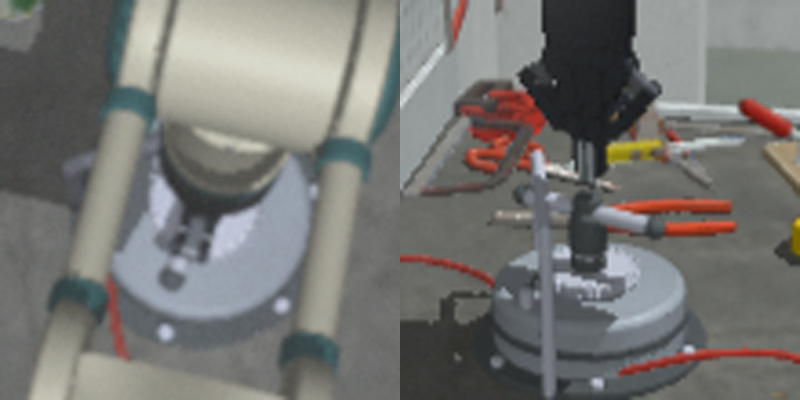

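The tip sits over the hub in the side view: tip at about (588,185) in the crop, hub top at (590,195). Next I press.

drive_tool(
  rows=[
    [[0,0,0],[0,0,-0.8],0],
    [[0,0,0],[0,0,-0.6],0],
    [[0,0,0],[0,0,-0.3],0],
    [[0,0,0],[0,0,-0.3],0],
    [[0,0,0],[0,0,-0.3],0],
    [[0,0,0],[0,0,-0.2],0],
  ],
)

```text
clock: 2.95
position: [0.5631, -0.0564, 0.1491]
ee_rot: [0.001, 0.804, 0.594, 0.0]
contact_force: [-2.9, 0.5, 3.3]
width: 0.0002
gripper_force: 1.1
```

drive_tool(
  rows=[
    [[0,0,0],[0,0,-0.2],0],
    [[0,0,0],[0,0,-0.2],0],
    [[0,0,0],[0,0,0],0],
  ],
)

```text
clock: 3.32
position: [0.5633, -0.0564, 0.1431]
ee_rot: [0.0, 0.804, 0.594, 0.0]
contact_force: [-1.0, -1.2, 1.5]
width: -0.0003
gripper_force: 0.7
```

drive_tool(
  rows=[
    [[0,0,0],[0,0,-0.2],0],
    [[0,0,0],[0,0,0],0],
  ],
)

```text
clock: 3.58
position: [0.5633, -0.0564, 0.1429]
ee_rot: [0.0, 0.804, 0.594, 0.0]
contact_force: [-2.9, 0.5, 11.4]
width: 0.0
gripper_force: 5.4
```

drive_tool(
  rows=[
    [[0,0,0],[0,0,-0.2],0],
    [[0,0,0],[0,0,-0.1],0],
    [[0,0,0],[0,0,0],0],
  ],
)

```text
clock: 3.95
position: [0.5634, -0.0564, 0.1427]
ee_rot: [0.001, 0.804, 0.594, 0.001]
contact_force: [-7.6, 1.5, 25.7]
width: -0.0002
gripper_force: 12.6
```

drive_tool(
  rows=[
    [[0,0,0],[0,0,2],0],
    [[0,0,0],[0,0,2],0],
    [[0,0,0],[-2.6,-0.9,0],0],
    [[0,0,0],[-2.6,-0.9,0],0],
    [[0,0,0],[0,0,0],0],
  ],
)

```text
clock: 4.58
position: [0.5095, -0.0744, 0.1781]
ee_rot: [-0.0, 0.805, 0.594, -0.0]
contact_force: [-0.1, 0.5, 0.7]
width: 0.0
gripper_force: 0.0
```

```bash
python3 - <<'E'
from h import *
it=eyes.get_image("top");i2=eyes.get_image("side")
A=cv2.resize(it[120:230,280:390],(600,600),interpolation=2)
B=cv2.resize(i2[130:240,235:345],(600,600),interpolation=2)
cv2.imwrite("pics/e.png",cv2.resize(np.hstack([A,B])[:,:,::-1],(800,400)))
p=manip.get_state();print(p["clock"],p["position"],p["ee_rot"],p["contact_force"],p["width"])
for z in(.146,.135):print(proj("side",[.563,-.0565,z]))
E
```

```text
4.675 [ 0.5117846  -0.07438295  0.17832734] [3.35518305e-04 8.04395406e-01 5.94093959e-01 5.36045908e-04] [-0.52395921 -0.51084487 -0.2300633 ] 0.00024034762173782138
[286.84643948 183.55963662]
[286.89187296 186.77438612]
```

View pics/e.png

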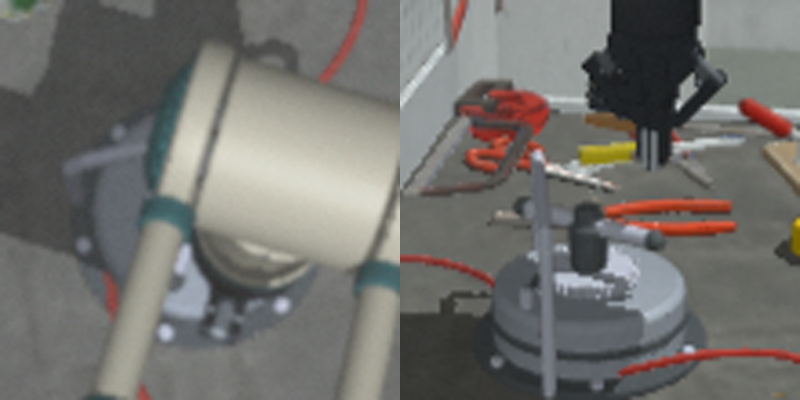

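The hub top is now at crop y of about 207, or side pixel y of about 187, which matches a height of 135 mm. The key is clicked home. I'll work out the stroke increments next.

```bash
cat >> h.py <<'E'
C=np.array([.563,-.0565])
def fp(deg,r=.045,d=.019):
    a=np.radians(deg);return C+r*np.array([np.cos(a),np.sin(a)])+d*np.array([-np.sin(a),np.cos(a)])
def path(a,b,n,r=.045,d=.019):
    P=np.array([fp(x,r,d) for x in np.linspace(a,b,n+1)]);print("start",P[0],"end",P[-1],"turn/row",np.radians(b-a)/n);print(np.round(np.diff(P,axis=0)*100,2).tolist())
E
python3 - <<'E'
from h import *
path(163,78,10); path(259,70,20)
E
```

```text
start [ 0.51441122 -0.06151306] end [ 0.55377122 -0.00853304] turn/row -0.14835298641951802
[[-0.02, 0.72], [0.09, 0.72], [0.19, 0.7], [0.29, 0.66], [0.39, 0.61], [0.47, 0.55], [0.55, 0.47], [0.61, 0.39], [0.66, 0.29], [0.7, 0.19]]
start [ 0.57306451 -0.10429859] end [ 0.56053675 -0.00771545] turn/row -0.16493361431346415
[[-0.8, -0.1], [-0.8, 0.03], [-0.79, 0.16], [-0.75, 0.29], [-0.69, 0.41], [-0.62, 0.52], [-0.52, 0.61], [-0.41, 0.69], [-0.3, 0.75], [-0.17, 0.79], [-0.04, 0.8], [0.1, 0.8], [0.22, 0.77], [0.35, 0.73], [0.46, 0.66], [0.56, 0.57], [0.65, 0.47], [0.72, 0.36], [0.77, 0.24], [0.8, 0.11]]
```

drive_tool(
  rows=[
    [[0,0,0],[0,0,-3],0],
    [[0,0,0],[0,0,-3.1],0],
    [[0,0,0],[0,0,0],0],
  ],
)

```text
clock: 5.05
position: [0.5103, -0.0736, 0.1152]
ee_rot: [-0.002, 0.804, 0.594, -0.001]
contact_force: [0.9, -0.7, 0.1]
width: -0.0001
gripper_force: 0.0
```

drive_tool(
  rows=[
    [[0,0,0],[0.15,0.6,0],0],
    [[0,0,0],[0.18,0.6,0],0],
    [[0,0,-0.148],[-0.02,0.72,0],0],
    [[0,0,-0.148],[0.09,0.72,0],0],
    [[0,0,-0.148],[0.19,0.7,0],0],
    [[0,0,-0.148],[0.29,0.66,0],0],
  ],
)

```text
clock: 5.8
position: [0.52, -0.0358, 0.1185]
ee_rot: [0.002, 0.943, 0.332, -0.001]
contact_force: [-2.2, -6.2, 1.0]
width: 0.0002
gripper_force: 3.2
```

drive_tool(
  rows=[
    [[0,0,-0.148],[0.39,0.61,0],0],
    [[0,0,-0.148],[0.47,0.55,0],0],
    [[0,0,-0.148],[0.55,0.47,0],0],
    [[0,0,-0.148],[0.61,0.39,0],0],
    [[0,0,-0.148],[0.66,0.29,0],0],
    [[0,0,-0.148],[0.7,0.19,0],0],
    [[0,0,-0.13],[0.72,0.1,0],0],
    [[0,0,0],[0,0,0],0],
  ],
)

```text
clock: 6.8
position: [0.5593, -0.0072, 0.1177]
ee_rot: [-0.0, 0.986, -0.167, -0.002]
contact_force: [-4.7, 1.6, 1.4]
width: 0.0005
gripper_force: 2.5
```

drive_tool(
  rows=[
    [[0,0,0],[-1.2,0.4,0],0],
    [[0,0,0.1],[0,0,3],0],
    [[0,0,0.18],[0,0,3.2],0],
    [[0,0,0.18],[0.2,-0.7,0],0],
    [[0,0,0.18],[0.2,-0.7,0],0],
    [[0,0,0.18],[0.2,-0.7,0],0],
    [[0,0,0.18],[0.2,-0.7,0],0],
    [[0,0,0.18],[0.2,-0.7,0],0],
  ],
)

```text
clock: 7.8
position: [0.5595, -0.0395, 0.1802]
ee_rot: [0.001, 0.911, 0.412, 0.001]
contact_force: [0.2, -0.1, 0.2]
width: 0.0002
gripper_force: 0.0
```

drive_tool(
  rows=[
    [[0,0,0.18],[0.2,-0.7,0],0],
    [[0,0,0.18],[0.2,-0.7,0],0],
    [[0,0,0.18],[0.2,-0.7,0],0],
    [[0,0,0.18],[0.2,-0.7,0],0],
    [[0,0,0.18],[0.2,-0.7,0],0],
    [[0,0,0.18],[0.2,-0.7,0],0],
    [[0,0,0.18],[0.2,-0.7,0],0],
    [[0,0,0.18],[0.2,-0.7,0],0],
  ],
)

```text
clock: 8.8
position: [0.5755, -0.0955, 0.1802]
ee_rot: [0.002, 0.413, 0.911, 0.0]
contact_force: [0.3, -0.8, 0.7]
width: 0.0002
gripper_force: 0.0
```

drive_tool(
  rows=[
    [[0,0,0.18],[0.5,-0.7,0],0],
    [[0,0,0.12],[0.5,-0.6,0],0],
    [[0,0,0],[0,0,0],0],
    [[0,0,0],[0,0,0],0],
  ],
)

```text
clock: 9.3
position: [0.5848, -0.108, 0.1797]
ee_rot: [0.0, 0.276, 0.961, 0.0]
contact_force: [-0.1, 0.6, -0.8]
width: -0.0002
gripper_force: 0.0
```

```bash
python3 - <<'E'
from h import *
p=manip.get_state();print(p["clock"],p["position"],p["contact_force"],np.degrees(2*np.arctan2(p["ee_rot"][2],p["ee_rot"][1])),p["qpos"]);
i2=eyes.get_image("side");crop("side","pics/f.png",235,130,110,110,5,i2)
for a in (251,261): print(a,[ (proj("side",[*(C+.067*s*np.array([np.cos(np.radians(a)),np.sin(np.radians(a))])),.119])-[235,130])*5 for s in(1,-1)])
E
```

```text
9.3 [ 0.58484092 -0.10804253  0.17967405] [-0.08172128  0.56115717 -0.77924646] 147.90556432232285 [-2.99787546e-01  3.44896600e-01  1.56290233e+00  2.69403103e-04
  1.23288585e+00 -1.31051950e+00]
251 [array([309.13396514, 268.84589548]), array([206.47681977, 348.34787807])]
261 [array([292.68056327, 266.10435687]), array([224.06581904, 351.54210495])]
```

View pics/f.png

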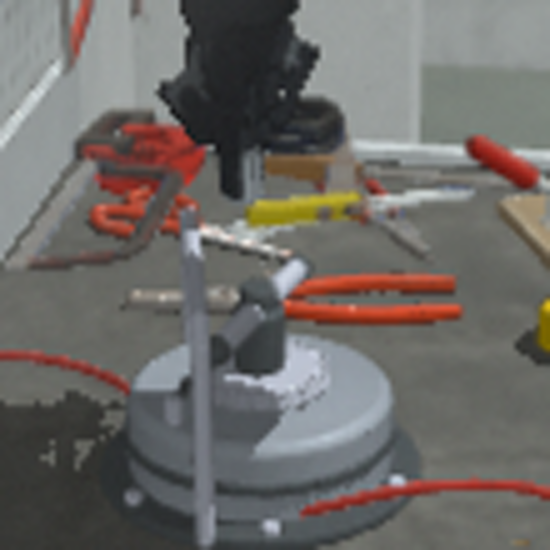

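The side crop shows the key bar at about 254°: far end near (300,267) and near ball near (220,348). The finger hangs on the clear side of it. I'll finish the turn, lower and push.

drive_tool(
  rows=[
    [[0,0,0.18],[0,0,0],0],
    [[0,0,0.18],[0,0.1,-1],0],
    [[0,0,0],[0,0,-2.6],0],
    [[0,0,0],[0,0,-2.6],0],
    [[0,0,0],[0,0,0],0],
  ],
)

```text
clock: 9.98
position: [0.5832, -0.1066, 0.1156]
ee_rot: [-0.002, 0.099, 0.995, 0.001]
contact_force: [-0.1, 0.8, -0.3]
width: -0.0002
gripper_force: 0.0
```

drive_tool(
  rows=[
    [[0,0,0],[-0.6,0.15,0],0],
    [[0,0,0],[-0.6,0.15,0],0],
    [[0,0,-0.165],[-0.8,-0.1,0],0],
    [[0,0,-0.165],[-0.8,0.03,0],0],
    [[0,0,-0.165],[-0.79,0.16,0],0],
    [[0,0,-0.165],[-0.75,0.29,0],0],
    [[0,0,-0.165],[-0.69,0.41,0],0],
  ],
)

```text
clock: 10.85
position: [0.5396, -0.0986, 0.1196]
ee_rot: [0.007, 0.492, 0.87, 0.001]
contact_force: [8.6, -3.9, -4.4]
width: -0.0003
gripper_force: 4.2
```

drive_tool(
  rows=[
    [[0,0,-0.165],[-0.62,0.52,0],0],
    [[0,0,-0.165],[-0.52,0.61,0],0],
    [[0,0,-0.165],[-0.41,0.69,0],0],
    [[0,0,-0.165],[-0.3,0.75,0],0],
    [[0,0,-0.165],[-0.17,0.79,0],0],
  ],
)

```text
clock: 11.48
position: [0.5178, -0.0665, 0.1194]
ee_rot: [0.006, 0.8, 0.601, 0.001]
contact_force: [4.0, -9.3, -3.2]
width: -0.0001
gripper_force: 4.3
```

drive_tool(
  rows=[
    [[0,0,-0.165],[-0.04,0.8,0],0],
    [[0,0,-0.165],[0.1,0.8,0],0],
    [[0,0,0],[0,0,0],0],
  ],
)

```text
clock: 11.85
position: [0.5159, -0.0484, 0.1187]
ee_rot: [0.002, 0.886, 0.463, 0.001]
contact_force: [-0.1, -3.7, -0.1]
width: -0.0
gripper_force: 1.5
```

drive_tool(
  rows=[
    [[0,0,-0.165],[0.22,0.77,0],0],
    [[0,0,-0.165],[0.35,0.73,0],0],
  ],
)

```text
clock: 12.1
position: [0.5196, -0.0347, 0.1183]
ee_rot: [0.003, 0.951, 0.309, -0.002]
contact_force: [-3.5, -10.4, 0.9]
width: 0.0001
gripper_force: 4.7
```

drive_tool(
  rows=[
    [[0,0,-0.165],[0.46,0.66,0],0],
    [[0,0,-0.165],[0.56,0.57,0],0],
  ],
)

```text
clock: 12.35
position: [0.5282, -0.0218, 0.1178]
ee_rot: [0.002, 0.989, 0.149, -0.003]
contact_force: [-6.1, -7.9, 0.3]
width: 0.0002
gripper_force: 4.5
```

drive_tool(
  rows=[
    [[0,0,-0.165],[0.65,0.47,0],0],
    [[0,0,-0.165],[0.72,0.36,0],0],
  ],
)

```text
clock: 12.6
position: [0.5395, -0.0123, 0.1171]
ee_rot: [0.001, 1.0, -0.016, -0.005]
contact_force: [-8.1, -3.9, 1.4]
width: -0.0
gripper_force: 5.2
```

drive_tool(
  rows=[
    [[0,0,-0.1],[0.46,0.16,0],0],
    [[0,0,0],[0,0,0],0],
  ],
)

```text
clock: 12.85
position: [0.5446, -0.01, 0.117]
ee_rot: [0.001, 0.998, -0.063, -0.005]
contact_force: [-7.6, -2.0, 1.2]
width: 0.0002
gripper_force: 3.6
```

drive_tool(
  rows=[
    [[0,0,-0.115],[0.55,0.13,0],0],
    [[0,0,-0.115],[0.55,0.05,0],0],
    [[0,0,0],[0,0,0],0],
  ],
)

```text
clock: 13.22
position: [0.5548, -0.0065, 0.1167]
ee_rot: [-0.0, 0.984, -0.178, -0.006]
contact_force: [-7.9, 2.7, 2.2]
width: -0.0001
gripper_force: 4.0
```

drive_tool(
  rows=[
    [[0,0,0],[-1.2,0.4,0],0],
    [[0,0,0.18],[0,0,3],0],
    [[0,0,0.18],[0,0,3.2],0],
    [[0,0,0.18],[0.28,-0.69,0],0],
    [[0,0,0.18],[0.28,-0.69,0],0],
    [[0,0,0.18],[0.28,-0.69,0],0],
    [[0,0,0.18],[0.28,-0.69,0],0],
    [[0,0,0.18],[0.28,-0.69,0],0],
  ],
)

```text
clock: 14.22
position: [0.5623, -0.0383, 0.1803]
ee_rot: [0.0, 0.899, 0.439, 0.001]
contact_force: [0.2, -0.2, 0.3]
width: -0.0001
gripper_force: 0.0
```

drive_tool(
  rows=[
    [[0,0,0.18],[0.28,-0.69,0],0],
    [[0,0,0.18],[0.28,-0.69,0],0],
    [[0,0,0.18],[0.28,-0.69,0],0],
    [[0,0,0.18],[0.28,-0.69,0],0],
    [[0,0,0.18],[0.28,-0.69,0],0],
    [[0,0,0.18],[0.28,-0.69,0],0],
    [[0,0,0.18],[0.28,-0.69,0],0],
    [[0,0,0.18],[0.28,-0.69,0],0],
  ],
)

```text
clock: 15.22
position: [0.5847, -0.0934, 0.1803]
ee_rot: [0.001, 0.386, 0.922, 0.0]
contact_force: [-0.2, 1.0, 0.6]
width: 0.0001
gripper_force: 0.0
```

drive_tool(
  rows=[
    [[0,0,0.18],[0.28,-0.69,0],0],
    [[0,0,0.18],[0.25,-0.69,0],0],
    [[0,0,0.18],[0,0,0],0],
    [[0,0,0.06],[0,0,0],0],
    [[0,0,0],[0,0,0],0],
  ],
)

```text
clock: 15.85
position: [0.5899, -0.1071, 0.1801]
ee_rot: [0.001, 0.1, 0.995, 0.0]
contact_force: [0.1, -0.0, 0.2]
width: 0.0002
gripper_force: 0.0
```

```bash
python3 - <<'E'
from h import *
p=manip.get_state();print(p["clock"],p["position"],p["contact_force"],np.degrees(2*np.arctan2(p["ee_rot"][2],p["ee_rot"][1])),p["qpos"]);
i2=eyes.get_image("side");crop("side","pics/g.png",235,130,110,110,5,i2)
for a in (254,264): print(a,[ (proj("side",[*(C+.067*s*np.array([np.cos(np.radians(a)),np.sin(np.radians(a))])),.119])-[235,130])*5 for s in(1,-1)])
E
```

```text
15.85 [ 0.58993741 -0.10709937  0.18011372] [ 0.10431831 -0.04666644  0.16475771] 168.56949174986582 [-2.95933592e-01  3.51275475e-01  1.55173508e+00  6.03008003e-04
  1.23724402e+00 -1.66742696e+00]
254 [array([304.31920461, 267.9003231 ]), array([211.59036112, 349.44680971])]
264 [array([287.5489144, 265.5144831]), array([229.60649181, 352.2317875 ])]
```

View pics/g.png

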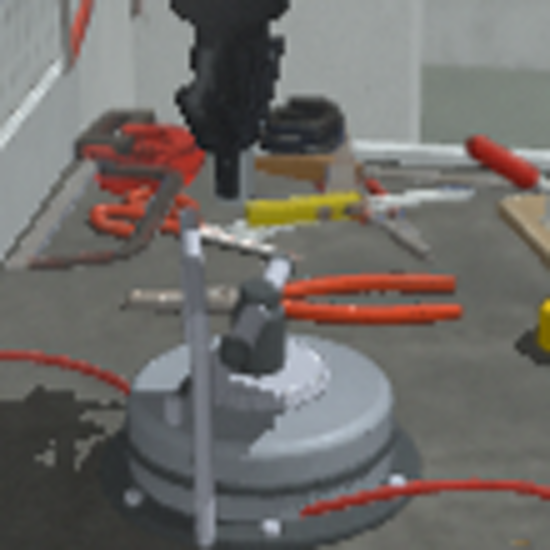

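The side crop shows the key bar at about 266°, with the near ball at (238,350) and the far end at (283,268). The finger is on the clear side again, so I'll lower and do the third stroke.

drive_tool(
  rows=[
    [[0,0,0],[-0.3,0,0],0],
    [[0,0,0],[0,0,-3.1],0],
    [[0,0,0],[0,0,-3.2],0],
    [[0,0,0],[0,0,0],0],
    [[0,0,0],[-0.8,0.3,0],0],
    [[0,0,0],[-0.6,-0.1,0],0],
  ],
)

```text
clock: 16.65
position: [0.5786, -0.1059, 0.1185]
ee_rot: [0.007, 0.1, 0.995, -0.0]
contact_force: [11.5, -0.5, -8.2]
width: -0.0
gripper_force: 5.4
```

drive_tool(
  rows=[
    [[0,0,-0.165],[-0.8,-0.05,0],0],
    [[0,0,-0.165],[-0.8,0.03,0],0],
  ],
)

```text
clock: 16.9
position: [0.5634, -0.1075, 0.119]
ee_rot: [0.008, 0.264, 0.964, -0.0]
contact_force: [12.7, -2.7, -8.9]
width: 0.0002
gripper_force: 6.1
```

drive_tool(
  rows=[
    [[0,0,-0.165],[-0.79,0.16,-0.15],0],
    [[0,0,-0.165],[-0.75,0.29,-0.15],0],
  ],
)

```text
clock: 17.15
position: [0.5514, -0.1063, 0.1182]
ee_rot: [0.013, 0.418, 0.908, -0.0]
contact_force: [13.8, -11.7, 0.6]
width: -0.0001
gripper_force: 8.9
```

drive_tool(
  rows=[
    [[0,0,0],[0,0,0],0],
    [[0,0,0],[0,0,0],0],
  ],
)

```text
clock: 17.4
position: [0.5507, -0.1059, 0.1182]
ee_rot: [0.012, 0.416, 0.909, -0.0]
contact_force: [11.7, -9.3, -0.6]
width: 0.0002
gripper_force: 7.2
```

drive_tool(
  rows=[
    [[0,0,0],[-0.22,0.2,0],0],
    [[0,0,0],[-0.22,0.2,0],0],
    [[0,0,0],[0,0,0],0],
  ],
)

```text
clock: 17.77
position: [0.547, -0.1033, 0.1184]
ee_rot: [0.013, 0.416, 0.909, -0.001]
contact_force: [10.7, -12.4, -1.9]
width: 0.0001
gripper_force: 8.6
```

drive_tool(
  rows=[
    [[0,0,0],[-0.22,0.2,0],0],
    [[0,0,0],[-0.22,0.2,0],0],
    [[0,0,0],[0,0,0],0],
  ],
)

```text
clock: 18.15
position: [0.5455, -0.1021, 0.1189]
ee_rot: [0.017, 0.415, 0.91, -0.002]
contact_force: [16.4, -17.7, -6.0]
width: -0.0002
gripper_force: 12.3
```

drive_tool(
  rows=[
    [[0,0,0],[-0.22,0.2,-0.15],0],
    [[0,0,0],[0,0,0],0],
  ],
)

```text
clock: 18.4
position: [0.5454, -0.1019, 0.1186]
ee_rot: [0.02, 0.415, 0.91, -0.003]
contact_force: [17.4, -22.7, -3.2]
width: -0.0004
gripper_force: 14.2
```

drive_tool(
  rows=[
    [[0,0,0],[0.5,-0.45,0],0],
    [[0,0,0],[0.6,-0.5,0],0],
    [[0,0,0],[0.7,-0.6,0],0],
    [[0,0,0],[0,0,0],0],
    [[0,0,0],[0,0,3],0],
    [[0,0,0],[0,0,4],0],
    [[0,0,0],[-3,0,4],0],
    [[0,0,0],[-3,0,2],0],
  ],
)

```text
clock: 19.4
position: [0.4877, -0.106, 0.2438]
ee_rot: [0.001, 0.416, 0.909, 0.0]
contact_force: [0.5, -1.0, -0.3]
width: 0.0003
gripper_force: 0.0
```

drive_tool(
  rows=[
    [[0,0,0],[-5,-3,1],0],
    [[0,0,0],[-4,-4,0],0],
    [[0,0,0],[0,-3,0],0],
    [[0,0,0],[0,0,0],0],
  ],
)

```text
clock: 19.9
position: [0.3975, -0.2071, 0.2519]
ee_rot: [-0.0, 0.418, 0.909, 0.0]
contact_force: [0.3, 0.1, -0.6]
width: -0.0002
gripper_force: 0.0
```

```bash
python3 - <<'E'
from h import *
p=manip.get_state();print(p["clock"],p["position"],p["contact_force"])
i2=eyes.get_image("side");it=eyes.get_image("top")
A=cv2.resize(it[125:225,285:385],(400,400),interpolation=2);B=cv2.resize(i2[150:250,240:340],(400,400),interpolation=2)
cv2.imwrite("pics/z.png",np.hstack([A,B])[:,:,::-1])
k=[.563,-.0565]
for z in(.146,.135):print((proj("side",[*k,z])-[240,150])*4)
for a in (228,233,238,243): print(a,[ ((proj("side",[*(C+.067*s*np.array([np.cos(np.radians(a)),np.sin(np.radians(a))])),.119])-[240,150])*4).round() for s in(1,-1)],[ ((proj("top",[*(C+.067*s*np.array([np.cos(np.radians(a)),np.sin(np.radians(a))])),.119])-[285,125])*4).round() for s in(1,-1)])
E
```

```text
19.9 [ 0.39753721 -0.20712828  0.25188859] [ 0.2663357   0.12259138 -0.64590459]
[187.38575792 134.23854647]
[187.56749183 147.09754446]
228 [array([253., 143.]), array([119., 189.])] [array([279., 265.]), array([131., 131.])]
233 [array([248., 141.]), array([124., 192.])] [array([284., 258.]), array([125., 137.])]
238 [array([243., 139.]), array([129., 194.])] [array([289., 251.]), array([120., 144.])]
243 [array([237., 137.]), array([135., 196.])] [array([294., 244.]), array([116., 152.])]
```

View pics/z.png

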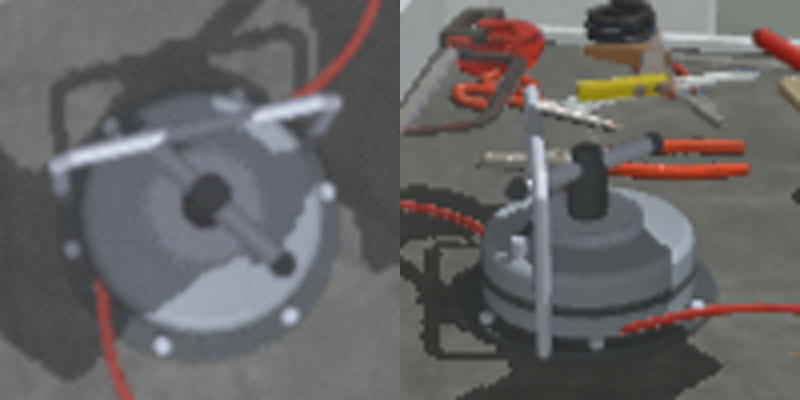

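The bar rests at about 229°, with its near ball at (283,263) in the top half and (253,143) in the side half. That is within a few degrees of the hard end at about 226°. The hub top at y of about 147 shows the key is still home, and the arm is clear.

```bash
python3 -c "
from rig import job
print(job.sign_off())"
```

```text
the job is handed in; nothing more can be done
None
```

I pressed the key home, wound it clockwise in three strokes until it stopped dead at about 29 N, and let it back onto the ratchet about 3° short of that. I then moved the arm clear without going near the tools and handed the job in at about 20 s; the hand-in returned no verdict.

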